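# Make up two weld-joint kits

## Task

Make up the two kits for the next welding jobs. Yellow tray: first lay the orange L-shaped corner plate flat in it, turned so that the tray's peg stands in the crook of the L, then stand the green square tube over that peg. Blue tray: set the silver-coloured flange flat in the large compartment, stand the copper pipe stub over the peg in its small compartment and the brass nozzle, wide end down, in the other small compartment; leave the white ceramic cup and the red magnet where they are.

Things in the scene. Friction and masses are not known exactly. Their poses are not given: they have to be found in the camera images.
- corner_plate: Loose orange-primed L-shaped steel plate, 8 mm thick, 0.36 kg, flat. Origin: underside, centre of the 76 x 76 mm square bounding the L; z up. Legs 76 mm long, 34 mm wide: one at y -38 to -4 mm, one at x -38 to -4 mm; the crook is towards +x +y. Grip it by the bright square lug on top: 20 x 20 mm, sides along x and y, centre at x = y = -17 mm, top 45 mm above the underside.
- square_tube: Loose green square tube standing upright, 36 x 36 mm outside, 4 mm wall (28 mm square opening right through), 50 mm high, about 0.17 kg. Origin: centre of the underside; x and y along its sides, z up.
- flange: Loose silver-coloured flange lying flat: disc 66 mm in diameter and 10 mm thick with four dark bolt holes, and on it a hub 32 mm in diameter that rises to 48 mm above the underside; about 0.35 kg. Origin: centre of the underside; z up.
- pipe_stub: Loose copper pipe stub standing upright, 36 mm outer diameter, 28 mm bore right through, 55 mm high, about 0.15 kg. Origin: centre of the underside; z up.
- nozzle: Loose solid brass torch nozzle standing upright on its wide end, 24 mm in diameter up to 46 mm, tapering to 16 mm at the top, 60 mm high, about 0.08 kg. Origin: centre of the underside; z up.
- yellow_tray: Fixed yellow tray, pocket 86 x 86 mm inside, walls 4 mm thick. Heights above the table: floor 4, rim 12 mm. Origin: table height, middle of the pocket; x, y along its sides, z up. Steel peg 14 mm in diameter at x = y = +19.5 mm, top at 20 mm. The plate fits flat only with its axes along the tray's (5 mm play), crook round the peg; the tube then has about 5 mm play over the peg.
- blue_tray: Fixed blue tray, 100 (x) x 140 (y) mm inside, walls 4 mm thick. Heights above the table: floor 4, rim 14 mm. Origin: table height, middle of the inside; z up. Large cell 100 x 78 mm, centre x 0, y -31 mm. Small cells 48 (x) x 58 (y) mm: centre x +26, y +41 mm with a steel peg (12 mm in diameter, top at 18 mm) in the centre; centre x -26, y +41 mm, empty.
- ceramic_cup: Loose white ceramic gas cup, 28 mm in diameter at the foot, 45 mm high, not part of any kit: leave it alone. Origin: centre of the underside.
- magnet: Loose red arrow-shaped welding magnet lying flat, about 81 x 42 mm, 16 mm high, not part of any kit: leave it alone. Origin: at the underside, in the middle of its 60 x 30 mm shank; the arrow points along +x, from -30 to +51 mm.
There are look-alikes about, which are no part of the job. Leave any pink look-alike of the pipe_stub alone. There is more than one size of the yellow_tray; the one meant has the size given above.

How it is judged:
By the outcome, as a careful person would: the job done as asked, in the order asked, and still so for the second after the job is handed in, with the robot touching nothing.
It also fails if it takes over 125 s, if anything falls off the work surface, if the arm or the gripper's body presses on something with over 40 N, if the wrist force passes 120 N, or if a joint passes its speed limit or range.

## Robot

A 7-joint arm with a two-finger parallel gripper is mounted at the origin on the work surface. World frame = base frame: x ahead of the robot, y to its left, z up, the work surface at z = 0. Lengths are in m, angles in rad, forces in N, time in s.
With the tool pointing down it reaches from about 0.425 to 0.875 m from the base axis. Payload 4.7 kg.
Tool frame: the origin (TCP) lies midway between the tips of the shut fingers; the grasp point (between the pads) lies 19 mm behind it; z points along the fingers, y is the direction in which the jaws open and shut (so a half turn about z gives the same grasp; the last joint's range is limited). The gripper opens to 87 mm and grips with 3 to 60 N. Pads are 19 mm wide; open, the fingers measure 117 mm over their backs; the gripper's body (75 mm by 190 mm) begins 51 mm behind the grasp point.
Start: joints at [-1.248, 0.321, -0.07, 1.45, 0.023, 1.371, -0.057], TCP at [0.198, 0.619, 0.223] pointing down, gripper open.
Joint ranges: [-2.86, 2.86], [-0.3, 2.09], [-1.38, 1.24], [0.06, 2.45], [-1.56, 4.7], [0.09, 2.05], [-2.69, 2.69]. Speed limits (rad/s): [2.57, 2.57, 3.14, 3.14, 3.14, 3.14, 3.14].

## Interface

Orientations are given as a rotation vector (axis times angle).
In Python, from bench import get_state, eyes, job gives the robot as it stands. The module is installed in compiled form; this text tells all that it offers.
- The arm moves only by the shell command python3 -m jog 'ROWS' [FORCE]. ROWS is JSON, a list that holds one entry, the list of rows, each a list of 5 numbers: the opening, from 0 (shut) to 1 (fully open), then the shift along the tool's x, y, z in units of 40 mm (1.0 is 40 mm), then the turn about the tool's z in units of 5 degrees (1.0 is 5 degrees). In form: [[[jaw, dx, dy, dz, turn], ...]]. A call has 1 to 10 rows; each row shifts and turns the commanded pose from where the row before left it, along the tool's axes as they then stand; what a row does not reach is not made up. A row lasts 1/8 s, in which the tool goes at most 62.5 mm and 10.7 degrees, less where a joint would pass 70% of its speed; a pose out of reach is approached as far as the arm can. A call is refused whole if a number of a shift passes 1 or a number of a turn 1, either way. A call with a gripper value outside its range is refused whole. The fingers move at their own pace and stop on an object; FORCE is the grip in N (left out, the last holds). Time passes only in rows, so rows that do not move let the fingers close. It gives the time, the measured TCP pose, the force and the opening at its end, in the units of the state.
- get_state(): the state, without advancing time (a new reading comes with each control period).
- eyes.get_image(name): name is "side" or "top" or "wrist"; returns (picture, depth): 384x512x3 uint8, red, green, blue; 384x512 float32, m along the optical axis (not along the pixel's ray), 0 where there is no reading.
- eyes.camera_params(name): a dict with "camera_matrix" (3x3 intrinsics, pixels), "pose" (4x4, takes a point from camera to world coordinates); the wrist camera has in their place "mount" (4x4, takes a point from camera to tool coordinates, whose origin is the TCP and whose axes are the flange's). Camera axes: x right, y down, z forward; pixel columns grow to the right and rows downward; lengths in m; the calibration is good to about 2 mm. The wrist camera is an equidistant fisheye: a pixel r from the principal point sees the ray r / f radians off the axis. A picture is of the moment at which its call begins: read the wrist's pose just before it. camera_params takes no time and is no camera call.
- job.close_job(): hands the job in, once; it reports no verdict.
The state is a dict: "time": time; "joint_positions": joint angles; "qd": joint speeds; "joint_torque": joint torques, N m; "position": TCP position; "tool_rot": TCP orientation; "ft_force": force on the tool from outside, world axes, zero at the start; "torque": the same for the moment, N m; "grip_width": opening from 0.0 (shut) to 1.0 (fully open).
Only numpy, scipy, OpenCV 4.12 (cv2) and the standard library are available. Lean on these libraries where they do the work, as an engineer would, in place of code of your own. Each camera call takes 0.05 s, during which the arm holds its last target. There are 200 camera calls.

## Working session

There is one attempt and no reset: what is moved stays moved. The work goes in short steps, Python scripts to look and compute and a shell command to move; the robot and the scene stay as the last step left them, time stands still between calls to the robot, and variables do not carry over. Pictures are saved under pics/ and viewed, about 12 in all and at most 16, crops included, and the job is handed in when it is done.

```bash
mkdir -p pics; ls; cat > h.py <<'E'
import numpy as np, cv2
from scipy.spatial.transform import Rotation as R
from bench import get_state, eyes, job
def snap(name,fn):
    s=get_state(); im,d=eyes.get_image(name); p=eyes.camera_params(name)
    np.savez('pics/'+fn+'.npz',im=im,d=d,pos=s['position'],rot=s['tool_rot'],**p)
    cv2.imwrite('pics/'+fn+'.png',im[:,:,::-1]); return im,d,p
E
python3 - <<'E'
from h import *
print(get_state())
for n in('top','side'):
    im,d,p=snap(n,n+'0'); print(p)
print(eyes.camera_params('wrist'))
E
```

```text
pics
{'time': 0.0, 'joint_positions': array([-1.24790928,  0.32180926, -0.07010251,  1.45168966,  0.02261447,
        1.37080529, -0.05687707]), 'qd': array([ 6.17099707e-04,  9.69690295e-04, -1.36633263e-03,  5.60037309e-04,
        1.32507374e-03,  5.77180983e-04,  3.80827202e-06]), 'joint_torque': array([-1.85688377e-04, -4.91287208e+01, -4.03983174e-01, -3.12535286e+01,
       -6.39096508e-02,  4.36133821e-02,  1.92118378e-04]), 'position': array([0.19740813, 0.61870561, 0.22146323]), 'tool_rot': array([-4.82973463e-01, -3.10405371e+00,  3.00778505e-03]), 'ft_force': array([-0.5443491 , -1.15761047,  0.22228738]), 'torque': array([ 0.04949059, -0.01079837, -0.03950513]), 'grip_width': 0.9972345605348475}
{'camera_matrix': array([[402.08600586,   0.        , 249.75472136],
       [  0.        , 402.08600586, 197.52530558],
       [  0.        ,   0.        ,   1.        ]]), 'pose': array([[-0.02866965, -0.99447894,  0.10094394,  0.34396621],
       [-0.99958533,  0.02825171, -0.00556773,  0.00505013],
       [ 0.00268515, -0.10106171, -0.99487654,  1.05187865],
       [ 0.       
[... 295 characters left out ...]
-0.08530636,  0.60448532, -0.79203556,  0.68843643],
       [ 0.00607285, -0.79460305, -0.60709893,  0.57897632],
       [ 0.        ,  0.        ,  0.        ,  1.        ]])}
{'camera_matrix': array([[297.31863964,   0.        , 257.96683413],
       [  0.        , 297.31863964, 194.05624335],
       [  0.        ,   0.        ,   1.        ]]), 'mount': array([[-1.61092931e-04, -9.62178041e-01, -2.72421349e-01,
         7.48381119e-02],
       [ 9.99999689e-01, -3.65301948e-04,  6.98890278e-04,
        -1.89152614e-04],
       [-7.71972928e-04, -2.72421152e-01,  9.62177801e-01,
        -1.62187423e-01],
       [ 0.00000000e+00,  0.00000000e+00,  0.00000000e+00,
         1.00000000e+00]])}
```

```bash
python3 - <<'E'
import cv2
for n in('top0','side0'):
    im=cv2.imread(f'pics/{n}.png'); cv2.imwrite(f'pics/{n}b.png',cv2.resize(im,(800,600),interpolation=cv2.INTER_CUBIC))
E
```

```text
(no output)
```

View pics/top0b.png

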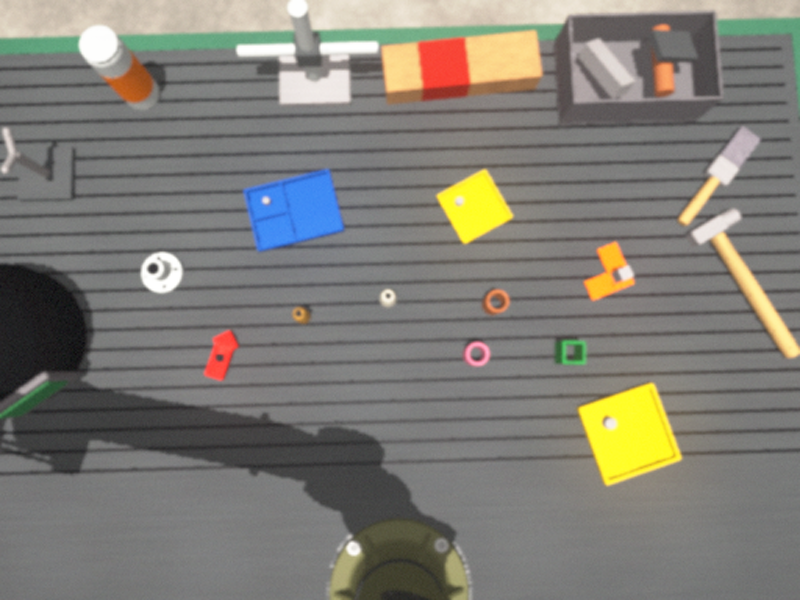

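View pics/side0b.png

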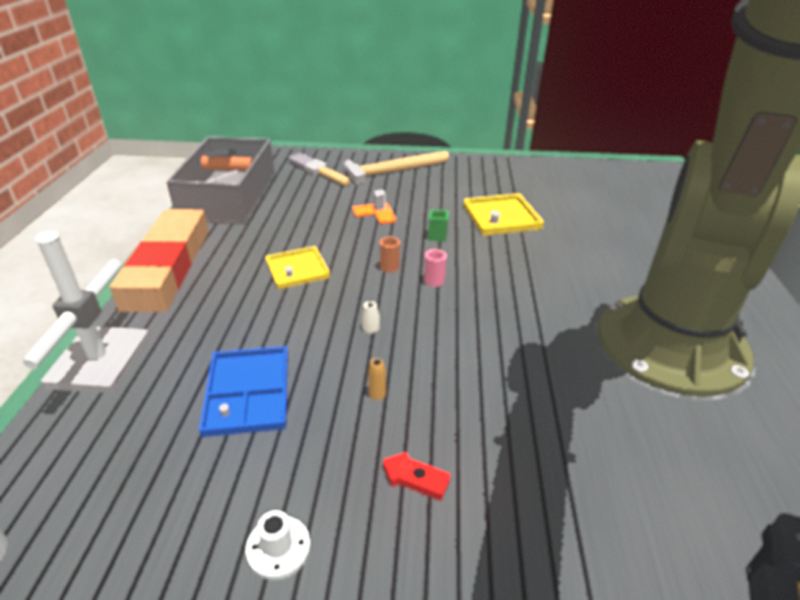

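The top view shows (800×600 px): flange 161,271; nozzle 301,314; cup 388,297; copper stub 497,301; pink ring 478,353; plate 610,272 with lug 625,272; tube 573,351; small yellow tray 475,206 (about 94 mm outside, so the right one); big yellow tray 630,433; blue tray 294,210, peg 266,201. The side view agrees. Next I measure.

```bash
cat >> h.py <<'E'
def load(fn): return np.load('pics/'+fn+'.npz')
def rays(q,uv):
    """world origin, directions (z_cam=1) for pixels; pinhole"""
    K=q['camera_matrix'];T=q['pose'];uv=np.atleast_2d(uv).astype(float)
    c=np.c_[(uv-K[:2,2])/[K[0,0],K[1,1]],np.ones(len(uv))]
    return T[:3,3],c@T[:3,:3].T
def onplane(q,uv,z):
    o,r=rays(q,uv); return o+r*((z-o[2])/r[:,2])[:,None]
def lift(q):
    h,w=q['d'].shape; v,u=np.mgrid[:h,:w]; o,r=rays(q,np.c_[u.ravel(),v.ravel()])
    return (o+r*q['d'].reshape(-1,1)).reshape(h,w,3)
E
python3 - <<'E'
from h import *
q=load('top0'); W=lift(q); hsv=cv2.cvtColor(q['im'],cv2.COLOR_RGB2HSV); d=q['d']
s=512/800
boxes=dict(tray=(430,165,520,250),blue=(238,162,350,255),plate=(578,236,642,306),tube=(555,335,592,370),stub=(480,285,515,318),nozzle=(288,303,314,327),flange=(135,248,188,296),magnet=(200,325,242,384),cup=(376,286,400,310),pink=(462,338,494,370),big=(570,375,690,490))
for n,b in boxes.items():
    x0,y0,x1,y1=[int(round(t*s)) for t in b]
    w=W[y0:y1,x0:x1].reshape(-1,3); ok=d[y0:y1,x0:x1].ravel()>0; w=w[ok]
    h=hsv[y0:y1,x0:x1].reshape(-1,3)[ok]
    m=(h[:,1]>110)&(h[:,2]>60) if n not in('flange','cup') else h[:,2]>140
    z=w[:,2]; p=w[m]
    print(n,'n',m.sum(),'z pct',np.round(np.percentile(p[:,2],[2,25,50,75,98])*1000,1),'tablez',np.round(np.median(z[~m])*1000,1))
    r=cv2.minAreaRect((p[:,:2]*1000).astype(np.float32)); print('   rect',np.round(r[0],1),np.round(r[1],1),round(r[2],1))
    hi=p[p[:,2]>np.percentile(p[:,2],98)-0.006]
    r=cv2.minAreaRect((hi[:,:2]*1000).astype(np.float32)); print('   top',len(hi),np.round(r[0],1),np.round(r[1],1),round(r[2],1), np.round(hi.mean(0)*1000,1))
    sc=6; c=cv2.resize(q['im'][y0:y1,x0:x1],None,fx=sc,fy=sc,interpolation=cv2.INTER_CUBIC); print('   crop',x0,y0); cv2.imwrite(f'pics/c_{n}.png',c[:,:,::-1])
E
```

```text
tray n 1360 z pct [-0.2  3.8  5.6  7.9 15.2] tablez 1.3
   rect [ 622.8 -149.1] [101.7 102.7] 27.0
   top 255 [ 620.8 -146.6] [94.4 95.8] 27.2 [ 621.3 -145.7   12.7]
   crop 275 106
blue n 2348 z pct [ 0.5  4.   5.6  8.2 17.2] tablez 1.2
   rect [625.5 160.1] [116.1 153.9] 13.2
   top 421 [623.  159.7] [109.5 147.9] 12.5 [622.3 165.9  14.9]
   crop 152 104
plate n 603 z pct [-1.3  6.9  8.9 10.4 14.4] tablez 1.6
   rect [ 504.7 -363.9] [82.  83.9] 20.0
   top 347 [ 504.2 -360. ] [75.4 75.8] 19.5 [ 500.9 -366.1   10.7]
   crop 370 151
tube n 168 z pct [ 8.5 38.1 49.  51.3 54.5] tablez 2.3
   rect [ 368.7 -288.6] [37.2 35. ] 88.4
   top 88 [ 368.7 -288.7] [37.  34.9] 88.4 [ 367.8 -287.8   51.4]
   crop 355 214
stub n 162 z pct [ 0.7 25.9 45.3 55.3 59. ] tablez 1.4
   rect [ 457.6 -175.8] [36.6 48.4] 33.5
   top 61 [ 453.  -169.8] [33.  32.9] 88.8 [ 453.5 -169.4   56. ]
   crop 307 182
nozzle n 75 z pct [16.9 46.6 56.3 61.1 64.2] tablez 1.7
   rect [440.3 144.2] [19.5 19.5] 7.3
   top 32 [442.2 145.1] [15.4 14.9] 4.3 [442.1 145.4  61.4]
   crop 184 194
flange n 571 z pct [-1.   8.6 11.3 15.4 51.1] tablez 1.4
   rect [523.7 384.5] [73.1 73.6] 20.6
   top 90 [522.6 381.1] [29.9 28.4] 88.5 [522.4 381.   49.1]
   crop 86 159
magnet n 420 z pct [-0.2 14.7 16.6 18.  21. ] tablez 1.4
   rect [382.6 281.8] [45.2 84.3] 75.7
   top 303 [381.5 279.9] [37.6 79. ] 76.1 [379.5 281.7  17.5]
   crop 128 208
cup n 117 z pct [-0.7 23.  34.1 45.1 48.5] tablez 1.4
   rect [470.4   4.6] [29.  32.2] 88.4
   top 41 [467.8   4.4] [16.2 16.4] 43.4 [467.6   4.3  46.3]
   crop 241 183
pink n 13 z pct [ 3.2 24.7 34.5 42.5 48.1] tablez 2.3
   rect [ 368.9 -133.8] [29.3 20.2] 87.1
   top 4 [ 370.5 -133.8] [29.2 15. ] 87.1 [ 368.3 -133.4   44.7]
   crop 296 216
big n 2824 z pct [ 1.   6.   7.8 10.2 20.5] tablez 1.5
   rect [ 233.6 -387.9] [138.4 141.7] 16.6
   top 505 [ 235.3 -381.9] [129.3 131.6] 16.8 [ 233.8 -381.8   18.1]
   crop 365 240
```

```bash
python3 - <<'E'
from h import *
q=load('top0')
out=np.zeros((600,800,3),np.uint8)
def put(x0,y0,w,h,sc,X,Y):
    c=cv2.resize(q['im'][y0:y0+h,x0:x0+w],None,fx=sc,fy=sc,interpolation=cv2.INTER_CUBIC); out[Y:Y+c.shape[0],X:X+c.shape[1]]=c
put(275,106,60,54,6,0,0)      # tray
put(370,151,42,48,6,370,0)    # plate
put(152,104,74,60,5,0,300)    # blue
put(355,214,26,24,6,640,0)  #tube
put(307,182,26,24,6,640,160) #stub
put(86,159,36,32,8,380,320) #flange
cv2.imwrite('pics/mont.png',out[:,:,::-1])
s=get_state(); M=R.from_rotvec(s['tool_rot']).as_matrix(); print(M.round(3))
E
```

```text
[[-0.953  0.304 -0.   ]
 [ 0.304  0.953 -0.002]
 [-0.    -0.002 -1.   ]]
```

View pics/mont.png

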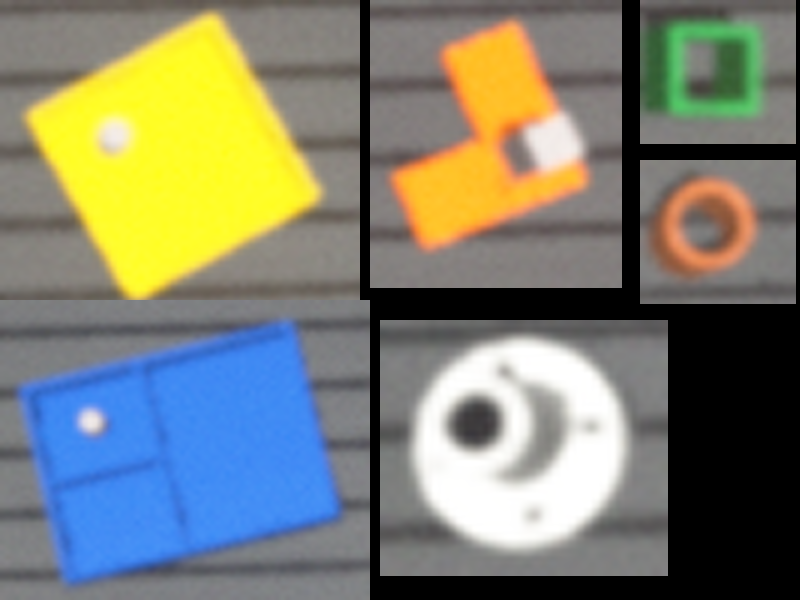

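Montage: tray peg top at (115,134), i.e. towards the upper-left edge; plate lug right of centre (555,141) with the crook facing left; blue peg (92,421), upper left; hub bore (474,423); tube top centre (714,69); stub top centre (708,222).

```bash
python3 - <<'E'
from h import *
q=load('top0')
def f(pts,sc,x0,y0,z):
    return onplane(q,(np.array(pts,float)+.5)/sc-.5+[x0,y0],z)[:,:2]*1000
def sq(n,c):
    print(n,'centre',c.mean(0).round(1),'sides',[ (np.linalg.norm(c[i-3]-c[i]).round(1), np.degrees(np.arctan2(*(c[i-3]-c[i])[::-1])).round(1)) for i in range(4)])
sq('tray',f([(25,115),(213,12),(322,195),(133,300)],6,275,106,.012))
print('peg',f([(115,134)],6,275,106,.02))
sq('blue',f([(20,88),(294,20),(342,216),(68,284)],5,152,104,.014))
print('peg',f([(92,121)],5,152,104,.018))
print('plate corners tips', f([(20,177),(74,24),(150,20),(58,250),(217,185)],6,370,151,.008).round(1))
print('lug',f([(185,141)],6,370,151,.045))
sq('tube',f([(27,22),(122,22),(122,117),(28,115)],6,355,214,.05))
print('stub',f([(68,62)],6,307,182,.055))
print('hub',f([(94,103)],8,86,159,.048))
print('disc',f([(140,122)],8,86,159,.01))
E
```

```text
tray centre [ 621.1 -147.8] sides [(np.float64(95.9), np.float64(-62.4)), (np.float64(95.1), np.float64(-152.2)), (np.float64(96.0), np.float64(117.7)), (np.float64(95.2), np.float64(27.7))]
peg [[ 629.07513039 -121.50040327]]
blue centre [622.4 157.6] sides [(np.float64(149.2), np.float64(-77.2)), (np.float64(109.1), np.float64(-167.7)), (np.float64(147.7), np.float64(102.6)), (np.float64(108.7), np.float64(13.1))]
peg [[639.02886872 203.607229  ]]
plate corners tips [[ 486.7 -325.1]
 [ 553.9 -352.9]
 [ 554.7 -386.5]
 [ 454.1 -339.7]
 [ 480.7 -411. ]]
lug [[ 494.98133696 -384.01327007]]
tube centre [ 368.4 -290.4] sides [(np.float64(39.5), np.float64(-91.6)), (np.float64(39.4), np.float64(176.6)), (np.float64(38.9), np.float64(87.1)), (np.float64(38.5), np.float64(-2.6))]
stub [[ 454.35007801 -171.04528643]]
hub [[522.89433222 382.08185319]]
disc [[522.94848031 381.26340802]]
```

```bash
cat > plan.py <<'E'
import sys
from h import *
# usage: plan.py alpha x y z [x y z ...] (mm): turn first, then straight legs, in tool units
def main(a):
    s=get_state(); p=s['position']*1000; M=R.from_rotvec(s['tool_rot']).as_matrix()
    al=np.degrees(np.arctan2(M[1,1],M[0,1])); t=a[0]
    print('t',round(s['time'],2),'pos',p.round(1),'alpha',round(al,2),'tilt',np.degrees(M[:2,2]).round(2),'F',s['ft_force'].round(1),'grip',round(s['grip_width']*87,1))
    tu=-((t-al+180)%360-180)/5; print('turn',round(tu,2))
    r=np.radians(t); X=np.array([-np.sin(r),np.cos(r),0]);Y=np.array([np.cos(r),np.sin(r),0]);Z=np.array([0,0,-1])
    for w in np.reshape(a[1:],(-1,3)):
        d=(w-p)/40; v=np.array([d@X,d@Y,d@Z]); n=int(np.ceil(abs(v).max())); print('to',w,'total',v.round(2),'=',n,'x',(v/max(n,1)).round(3)); p=w
if __name__=='__main__': main([float(x) for x in sys.argv[1:]])
E
python3 plan.py 19.5 560 200 160 494.5 -383 110 494.5 -383 15
```

```text
t 0.1 pos [197.5 618.8 221.6] alpha 72.31 tilt [-0.02 -0.1 ] F [0.6 0.1 0.1] grip 86.9
turn 10.56
to [560. 200. 160.] total [-12.89   5.05   1.54] = 13 x [-0.992  0.388  0.118]
to [ 494.5 -383.   110. ] total [-13.19  -6.41   1.25] = 14 x [-0.942 -0.458  0.089]
to [ 494.5 -383.    15. ] total [0.   0.   2.38] = 3 x [0.    0.    0.792]
```

```bash

python3 -m jog '[[[1,0,0,0,1],[1,0,0,0,1],[1,0,0,0,1],[1,0,0,0,1],[1,0,0,0,1],[1,0,0,0,1],[1,0,0,0,1],[1,0,0,0,1],[1,0,0,0,1],[1,0,0,0,1]]]' 40
python3 -m jog '[[[1,-0.99,0.39,0.12,0.56],[1,-0.99,0.39,0.12,0],[1,-0.99,0.39,0.12,0],[1,-0.99,0.39,0.12,0],[1,-0.99,0.39,0.12,0],[1,-0.99,0.39,0.12,0],[1,-0.99,0.39,0.12,0],[1,-0.99,0.39,0.12,0],[1,-0.99,0.39,0.12,0],[1,-0.99,0.39,0.12,0]]]'
python3 -m jog '[[[0.6,-0.99,0.39,0.12,0],[0.6,-0.99,0.39,0.12,0],[0.6,-0.99,0.39,0.12,0],[0.6,0,0,0,0]]]'
python3 plan.py 19.5 494.5 -383 110
```

```text
time: 1.35
position: [0.1975, 0.6189, 0.2219]
tool_rot: [1.753, 2.606, -0.002]
ft_force: [0.1, 0.2, 0.6]
grip_width: 1.001
time: 2.6
position: [0.4789, 0.2983, 0.1741]
tool_rot: [-1.813, -2.566, 0.001]
ft_force: [-0.7, 1.1, 0.3]
grip_width: 0.999
time: 3.1
position: [0.5639, 0.1983, 0.1593]
tool_rot: [1.821, 2.558, -0.004]
ft_force: [0.2, 0.8, 0.1]
grip_width: 0.646
t 3.1 pos [563.9 198.3 159.3] alpha 19.1 tilt [-0.   -0.17] F [0.2 0.8 0.1] grip 56.2
turn -0.08
to [ 494.5 -383.   110. ] total [-13.12  -6.49   1.23] = 14 x [-0.937 -0.463  0.088]
```

```bash

python3 -m jog '[[[0.6,-0.937,-0.463,0.088,-0.08],[0.6,-0.937,-0.463,0.088,0],[0.6,-0.937,-0.463,0.088,0],[0.6,-0.937,-0.463,0.088,0],[0.6,-0.937,-0.463,0.088,0],[0.6,-0.937,-0.463,0.088,0],[0.6,-0.937,-0.463,0.088,0],[0.6,-0.937,-0.463,0.088,0],[0.6,-0.937,-0.463,0.088,0],[0.6,-0.937,-0.463,0.088,0]]]'>/dev/null
python3 -m jog '[[[0.6,-0.937,-0.463,0.088,0],[0.6,-0.937,-0.463,0.088,0],[0.6,-0.937,-0.463,0.088,0],[0.6,-0.937,-0.463,0.088,0],[0.6,0,0,0,0],[0.6,0,0,0,0]]]'
python3 - <<'E'
from h import *
im,d,p=snap('wrist','w1'); cv2.imwrite('pics/w1b.png',cv2.resize(im[:,:,::-1],(800,600),interpolation=cv2.INTER_CUBIC))
E
python3 plan.py 19.5 494.5 -383 15
```

```text
time: 5.1
position: [0.4973, -0.3769, 0.1103]
tool_rot: [-1.802, -2.572, -0.002]
ft_force: [1.2, 0.8, -0.9]
grip_width: 0.597
t 5.15 pos [ 497.7 -376.4  110.5] alpha 20.03 tilt [0.01 0.1 ] F [ 0.3  0.3 -0.8] grip 52.1
turn 0.11
to [ 494.5 -383.    15. ] total [-0.13 -0.13  2.39] = 3 x [-0.043 -0.044  0.796]
```

View pics/w1b.png

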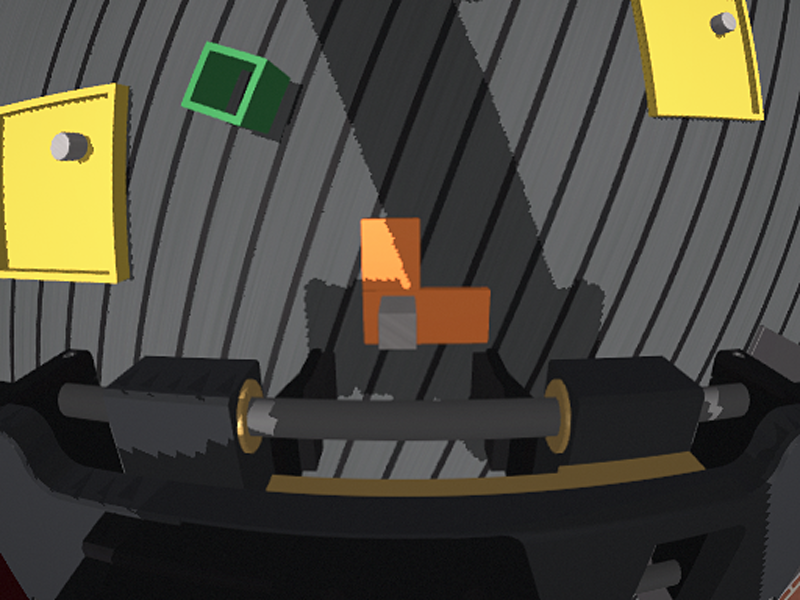

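```bash
cat >> h.py <<'E'
def wristpt(fn,uv800,z):
    q=load(fn); K=q['camera_matrix']; v=(np.array(uv800,float)+.5)*.64-.5-K[:2,2]; r=np.hypot(*v); th=r/K[0,0]
    c=np.r_[v/r*np.sin(th),np.cos(th)]; M=R.from_rotvec(q['rot']).as_matrix(); T=q['mount']
    o=q['pos']+M@T[:3,3]; d=M@T[:3,:3]@c; return (o+d*(z-o[2])/d[2])*1000
E
python3 -c "
from h import *
print('lug',[wristpt('w1',u,.045).round(1) for u in [(380,312),(416,312),(380,349),(416,349)]])
print('lug c',wristpt('w1',(398,331),.045).round(1))
print('plate corners',[wristpt('w1',u,.008).round(1) for u in [(362,219),(420,219),(490,288),(489,343)]])
print('tube top',[wristpt('w1',u,.05).round(1) for u in [(207,42),(266,61),(242,125),(183,104)]])
"
```

```text
lug [array([ 483.8, -375.4,   45. ]), array([ 501.2, -369.1,   45. ]), array([ 490.5, -394.6,   45. ]), array([ 508.2, -388.2,   45. ])]
lug c [ 496. -382.   45.]
plate corners [array([ 457.8, -337.9,    8. ]), array([ 488.9, -326.7,    8. ]), array([ 542.2, -350.3,    8. ]), array([ 555.2, -382.6,    8. ])]
tube top [array([ 353.2, -270.8,   50. ]), array([ 388.5, -273.5,   50. ]), array([ 387.8, -307.4,   50. ]), array([ 352. , -305.1,   50. ])]
```

```bash
python3 -m jog '[[[0.6,-0.12,-0.1,0,0.07],[0.6,0,0,0.8,0],[0.6,0,0,0.8,0],[0.6,0,0,0.6,0],[0.6,0,0,0,0],[0.6,0,0,0,0]]]' 40
python3 plan.py 19.7 495.5 -382.3 15
```

```text
time: 5.9
position: [0.4954, -0.3846, 0.024]
tool_rot: [1.81, 2.566, 0.0]
ft_force: [0.1, -0.1, 0.4]
grip_width: 0.605
t 5.9 pos [ 495.4 -384.6   24. ] alpha 19.58 tilt [ 0.08 -0.04] F [ 0.1 -0.1  0.4] grip 52.6
turn -0.02
to [ 495.5 -382.3   15. ] total [0.05 0.02 0.22] = 1 x [0.053 0.021 0.225]
```

```bash
python3 -m jog '[[[0.6,0.05,0.02,0.22,0],[0.6,0,0,0,0],[0,0,0,0,0],[0,0,0,0,0],[0,0,0,0,0],[0,0,0,0,0],[0,0,0,0,0]]]' 40
python3 -m jog '[[[0,0,0,-0.5,0],[0,0,0,-1,0],[0,0,0,-0.6,-0.8],[0,0,0,0,-0.8],[0,0,0,0,0],[0,0,0,0,0]]]'
python3 plan.py 27.5 613.8 -170.1 80
```

```text
time: 6.78
position: [0.495, -0.3822, 0.0141]
tool_rot: [1.812, 2.566, 0.0]
ft_force: [0.1, -0.5, 0.5]
grip_width: 0.228
time: 7.52
position: [0.4944, -0.382, 0.098]
tool_rot: [-1.63, -2.685, -0.0]
ft_force: [0.4, 0.4, -2.9]
grip_width: 0.227
t 7.53 pos [ 494.4 -382.    98. ] alpha 27.48 tilt [-0.03  0.03] F [ 0.4  0.4 -2.9] grip 19.8
turn -0.0
to [ 613.8 -170.1   80. ] total [3.32 5.09 0.45] = 6 x [0.553 0.849 0.075]
```

```bash
python3 -m jog '[[[0,0.553,0.849,0,0],[0,0.553,0.849,0,0],[0,0.553,0.849,0,0],[0,0.553,0.849,0,0],[0,0.553,0.849,0.2,0],[0,0.553,0.849,0.25,0],[0,0,0,0,0],[0,0,0,0,0]]]'
python3 - <<'E'
from h import *
im,d,p=snap('wrist','w2'); cv2.imwrite('pics/w2b.png',cv2.resize(im[:,:,::-1],(800,600),interpolation=cv2.INTER_CUBIC))
E
python3 plan.py 27.5 613.8 -170.1 30
```

```text
time: 8.52
position: [0.6134, -0.1708, 0.0796]
tool_rot: [-1.629, -2.686, 0.002]
ft_force: [-0.6, -0.1, -3.3]
grip_width: 0.223
t 8.57 pos [ 613.2 -171.8   80. ] alpha 27.44 tilt [-0.04 -0.07] F [-0.1 -0.6 -2.8] grip 19.6
turn -0.01
to [ 613.8 -170.1   30. ] total [0.03 0.03 1.25] = 2 x [0.016 0.017 0.625]
```

View pics/w2b.png

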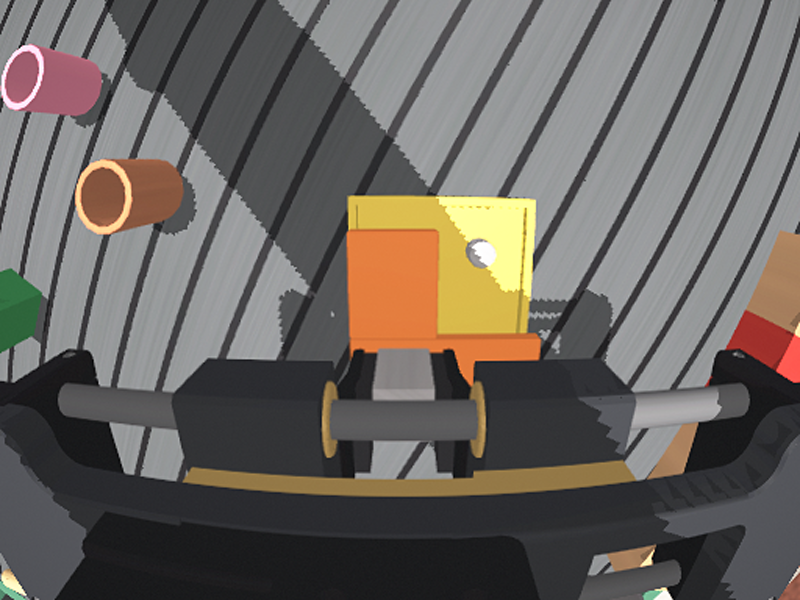

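The plate is held square to the tray, with the crook on the peg's side (peg 481,248; tray far corners 348,197 and 536,199).

```bash
python3 -c "
from h import *
P=lambda u,z:wristpt('w2',u,z)[:2].round(1)
a,b=P((348,197),.012),P((536,199),.012); print('tray far corners',a,b,np.degrees(np.arctan2(*(b-a)[::-1])),np.linalg.norm(b-a))
r=np.radians(27.5);X=np.array([np.cos(r),np.sin(r)]);Y=np.array([-X[1],X[0]])
print('tray c',(a+b)/2-47*Y); print('peg->c',P((481,246),.02)-19.5*(X+Y))
c,e=P((347,231),.074),P((439,230),.074); print(c,e,'plate c',c+38*X-38*Y, e+4*X-38*Y, np.linalg.norm(e-c), np.degrees(np.arctan2(*(e-c)[::-1])))
f=P((540,334),.074);print(f-38*X+4*Y)
"
```

```text
tray far corners [ 559.2 -126.6] [642.6 -82.9] 27.65367606431232 94.1554565598829
tray c [ 622.60218482 -146.43950916]
peg->c [ 619.30738671 -143.40080921]
[ 569.7 -131.9] [ 599.3 -116.2] plate c [ 620.95285896 -148.05996436] [ 620.39449064 -148.05941721] 33.50596961736811 27.941720812187768
[ 618.64659389 -146.89840397]
```

```bash
python3 -m jog '[[[0,0.03,0.03,0.6,0],[0,0,0,0.5,0],[0,0,0,0.2,0],[0,0,0,0.1,0],[0,0,0,0.1,0],[0,0,0,0,0],[0,0,0,0,0]]]'
python3 plan.py 27.5 613.8 -170.1 18
```

```text
time: 9.45
position: [0.6149, -0.1687, 0.0206]
tool_rot: [1.628, 2.686, 0.001]
ft_force: [-0.1, 1.0, -2.3]
grip_width: 0.231
t 9.45 pos [ 614.9 -168.7   20.6] alpha 27.56 tilt [ 0.05 -0.  ] F [-0.1  1.  -2.3] grip 20.1
turn 0.01
to [ 613.8 -170.1   18. ] total [-0.02 -0.04  0.06] = 1 x [-0.019 -0.04   0.064]
```

```bash
python3 -m jog '[[[0,0,0,0.06,0],[0,0,0,0,0],[0.4,0,0,0,0],[0.4,0,0,0,0],[0.4,0,0,0,0],[0.4,0,0,-0.5,0],[0.4,0,0,-1,0],[0.6,0,0,-1,0],[0.6,0,0,0,0]]]'
python3 plan.py 27.5 613.8 -170.1 18
python3 -m jog '[[[0.65,0,0,0,1],[0.65,0,0,0,1],[0.65,0,0,0,1],[0.65,0,0,0,1],[0.65,0,0,0,1],[0.65,0,0,0,1],[0.65,0,0,0,0]]]'
python3 plan.py -2.7 370 -289 100 370 -289 12
```

```text
time: 10.58
position: [0.6174, -0.1699, 0.1232]
tool_rot: [1.625, 2.679, 0.005]
ft_force: [0.5, -0.3, 0.2]
grip_width: 0.545
t 10.57 pos [ 617.4 -169.9  123.2] alpha 27.54 tilt [ 0.5  -0.07] F [ 0.5 -0.3  0.2] grip 47.4
turn 0.01
to [ 613.8 -170.1   18. ] total [ 0.04 -0.08  2.63] = 3 x [ 0.012 -0.027  0.877]
time: 11.45
position: [0.6143, -0.1685, 0.1177]
tool_rot: [-2.267, -2.174, 0.0]
ft_force: [-0.4, 0.1, 0.2]
grip_width: 0.651
t 11.45 pos [ 614.3 -168.5  117.7] alpha -2.39 tilt [-0.02  0.  ] F [-0.4  0.1  0.2] grip 56.7
turn 0.06
to [ 370. -289.  100.] total [-3.3  -5.96  0.44] = 6 x [-0.549 -0.993  0.074]
to [ 370. -289.   12.] total [0.  0.  2.2] = 3 x [0.    0.    0.733]
```

```bash
python3 -m jog '[[[0.65,-0.55,-0.99,0.05,0.06],[0.65,-0.55,-0.99,0.05,0],[0.65,-0.55,-0.99,0.05,0],[0.65,-0.55,-0.99,0.05,0],[0.65,-0.55,-0.99,0.05,0],[0.65,-0.55,-0.99,0.05,0],[0.65,0,0,0,0],[0.65,0,0,0,0]]]'
python3 - <<'E'
from h import *
im,d,p=snap('top','t2'); im2,_,_=snap('wrist','w3')
a=cv2.resize(im[96:176,260:350],None,fx=6,fy=6,interpolation=cv2.INTER_CUBIC)
b=cv2.resize(im2[100:384],(260,144)); out=np.zeros((480,800,3),np.uint8); out[:,:540]=a; out[:144,540:]=b
cv2.imwrite('pics/m2.png',out[:,:,::-1])
E
python3 plan.py -2.7 370 -289 15
```

```text
time: 12.45
position: [0.3717, -0.289, 0.106]
tool_rot: [2.272, 2.168, 0.002]
ft_force: [0.1, -0.3, 0.6]
grip_width: 0.647
t 12.55 pos [ 372.1 -288.8  105.9] alpha -2.61 tilt [ 0.03 -0.02] F [0.5 0.4 0.3] grip 56.4
turn 0.02
to [ 370. -289.   15.] total [-0.01 -0.05  2.27] = 3 x [-0.003 -0.018  0.757]
```

View pics/m2.png

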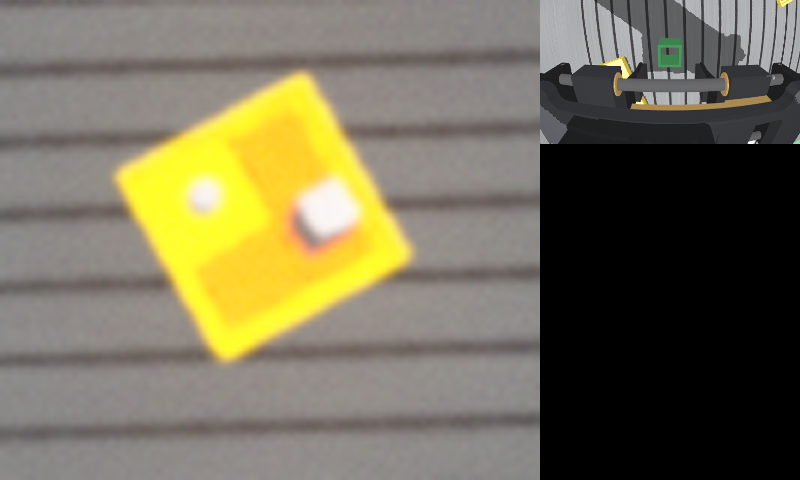

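The plate lies flat in the tray with the peg (204,195) in the crook; the tube sits square between the open jaws. Next I grasp the tube.

```bash
python3 -m jog '[[[0.65,0,-0.05,0.8,0],[0.65,0,0,0.8,0],[0.65,0,0,0.65,0],[0.65,0,0,0,0],[0.65,0,0,0,0],[0,0,0,0,0],[0,0,0,0,0],[0,0,0,0,0],[0,0,0,0,0],[0,0,0,0,0]]]' 30
python3 -m jog '[[[0,0,0,-0.5,-1],[0,0,0,-1,-1],[0,0,0,-0.8,-1],[0,0,0,0,-1],[0,0,0,0,-1],[0,0,0,0,-1],[0,0,0,0,0],[0,0,0,0,0]]]'
python3 plan.py 27.5 629.3 -121 90
```

```text
time: 13.8
position: [0.3695, -0.2893, 0.0162]
tool_rot: [2.274, 2.167, 0.001]
ft_force: [-0.6, 2.4, 6.0]
grip_width: 0.41
time: 14.8
position: [0.3687, -0.2891, 0.1074]
tool_rot: [-1.637, -2.681, 0.0]
ft_force: [0.1, 0.1, -1.8]
grip_width: 0.413
t 14.8 pos [ 368.7 -289.1  107.4] alpha 27.17 tilt [-0.03  0.01] F [ 0.1  0.1 -1.8] grip 35.9
turn -0.07
to [ 629.3 -121.    90. ] total [0.72 7.72 0.43] = 8 x [0.09  0.965 0.054]
```

```bash
python3 -m jog '[[[0,0.09,0.965,0,-0.07],[0,0.09,0.965,0,0],[0,0.09,0.965,0,0],[0,0.09,0.965,0,0],[0,0.09,0.965,0,0],[0,0.09,0.965,0,0],[0,0.09,0.965,0,0],[0,0.09,0.965,0.4,0],[0,0,0,0,0],[0,0,0,0,0]]]'
python3 - <<'E'
from h import *
im,d,p=snap('wrist','w4'); cv2.imwrite('pics/w4b.png',cv2.resize(im[:,:,::-1],(800,600),interpolation=cv2.INTER_CUBIC))
E
python3 plan.py 27.5 629.3 -121 40
```

```text
time: 16.05
position: [0.6286, -0.1216, 0.0911]
tool_rot: [-1.628, -2.686, 0.003]
ft_force: [-0.6, -0.9, -1.8]
grip_width: 0.414
t 16.1 pos [ 628.5 -122.2   91.7] alpha 27.5 tilt [-0.04 -0.05] F [-0.  -0.4 -1.5] grip 35.7
turn -0.0
to [ 629.3 -121.    40. ] total [0.02 0.03 1.29] = 2 x [0.009 0.016 0.646]
```

View pics/w4b.png

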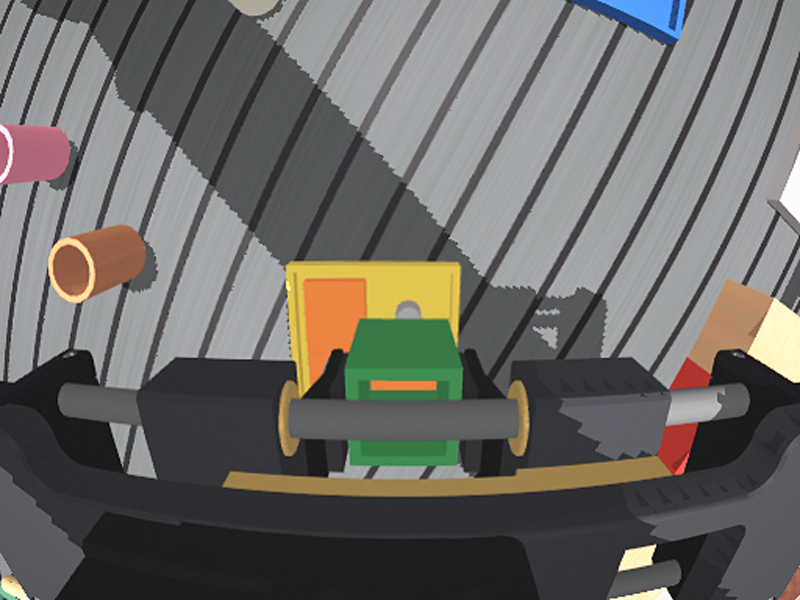

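```bash
python3 -c "
from h import *
q=load('w4');r=np.radians(27.5);X=np.array([np.cos(r),np.sin(r)]);Y=np.array([-X[1],X[0]])
for n,u,z in [('trayL',(288,263),.012),('trayR',(460,264),.012),('legtipL',(304,280),.012),('legtipR',(366,280),.012),('pegfar',(408,301),.02),('tube botL',(361,320),.0757),('tube botR',(452,320),.0757)]:
    w=wristpt('w4',u,z)[:2]; dd=w-[628.5,-122.2]; print(n,w.round(1),'rel tcp X,Y',(dd@X).round(1),(dd@Y).round(1))
"
```

```text
trayL [ 559.7 -124.7] rel tcp X,Y -62.2 29.6
trayR [641.9 -82.8] rel tcp X,Y 30.1 28.8
legtipL [ 571.5 -129.2] rel tcp X,Y -53.8 20.1
legtipR [ 601.6 -113.7] rel tcp X,Y -19.9 19.9
pegfar [ 625.8 -111.7] rel tcp X,Y 2.4 10.6
tube botL [ 605.1 -114. ] rel tcp X,Y -17.0 18.0
tube botR [637.6 -97.1] rel tcp X,Y 19.7 18.1
```

```bash
python3 -m jog '[[[0,0.05,0.06,0.5,0],[0,0,0,0.5,0],[0,0,0,0.3,0],[0,0,0,0.2,0],[0,0,0,0.1,0],[0,0,0,0.07,0],[0,0,0,0,0],[0,0,0,0,0]]]'
python3 plan.py 27.5 630 -119.5 20
```

```text
time: 17.1
position: [0.6309, -0.118, 0.0253]
tool_rot: [1.627, 2.687, 0.001]
ft_force: [0.5, 0.7, -1.9]
grip_width: 0.415
t 17.1 pos [ 630.9 -118.    25.3] alpha 27.61 tilt [0.05 0.  ] F [ 0.5  0.7 -1.9] grip 36.1
turn 0.02
to [ 630.  -119.5   20. ] total [-0.02 -0.04  0.13] = 1 x [-0.023 -0.037  0.133]
```

```bash
python3 -m jog '[[[0,-0.02,-0.03,0.12,0],[0,0,0,0,0],[0.52,0,0,0,0],[0.52,0,0,0,0],[0.52,0,0,0,0],[0.52,0,0,-0.5,0],[0.52,0,0,-1,0],[0.6,0,0,-1,0],[0.7,0,0,0,0]]]'
python3 plan.py 27.5 522.9 381.5 110 522.9 381.5 19
```

```text
time: 18.23
position: [0.6328, -0.1203, 0.1256]
tool_rot: [1.624, 2.68, 0.006]
ft_force: [0.3, 0.9, 0.6]
grip_width: 0.641
t 18.23 pos [ 632.8 -120.3  125.6] alpha 27.59 tilt [ 0.49 -0.03] F [0.3 0.9 0.6] grip 55.8
turn 0.02
to [522.9 381.5 110. ] total [12.4   3.36  0.39] = 13 x [0.954 0.258 0.03 ]
to [522.9 381.5  19. ] total [0.   0.   2.28] = 3 x [0.    0.    0.758]
```

```bash
python3 -m jog '[[[0.65,0.954,0.258,0.03,0],[0.65,0.954,0.258,0.03,0],[0.65,0.954,0.258,0.03,0],[0.65,0.954,0.258,0.03,0],[0.65,0.954,0.258,0.03,0],[0.65,0.954,0.258,0.03,0],[0.65,0.954,0.258,0.03,0],[0.65,0.954,0.258,0.03,0],[0.65,0.954,0.258,0.03,0],[0.65,0.954,0.258,0.03,0]]]' >/dev/null
python3 -m jog '[[[0.65,0.954,0.258,0.03,0],[0.65,0.954,0.258,0.03,0],[0.65,0.954,0.258,0.03,0],[0.65,0,0,0,0],[0.65,0,0,0,0],[0.65,0,0,0,0]]]'
python3 - <<'E'
from h import *
im,d,p=snap('wrist','w5'); t,_,_=snap('top','t3')
out=np.zeros((600,800,3),np.uint8); out[:300,:]=cv2.resize(im[120:312],(800,300),interpolation=cv2.INTER_CUBIC)
out[300:,:400]=cv2.resize(t[101:161,265:345],(400,300),interpolation=cv2.INTER_CUBIC)
cv2.imwrite('pics/m3.png',out[:,:,::-1])
E
python3 plan.py 27.5 522.9 381.5 19
```

```text
time: 20.23
position: [0.5197, 0.3808, 0.1047]
tool_rot: [1.63, 2.685, -0.0]
ft_force: [-0.9, 0.2, 0.3]
grip_width: 0.65
t 20.32 pos [519.6 381.2 104.7] alpha 27.49 tilt [ 0.02 -0.01] F [-0.4 -0.5 -0.6] grip 56.6
turn -0.0
to [522.9 381.5  19. ] total [-0.03  0.08  2.14] = 3 x [-0.01   0.026  0.714]
```

View pics/m3.png

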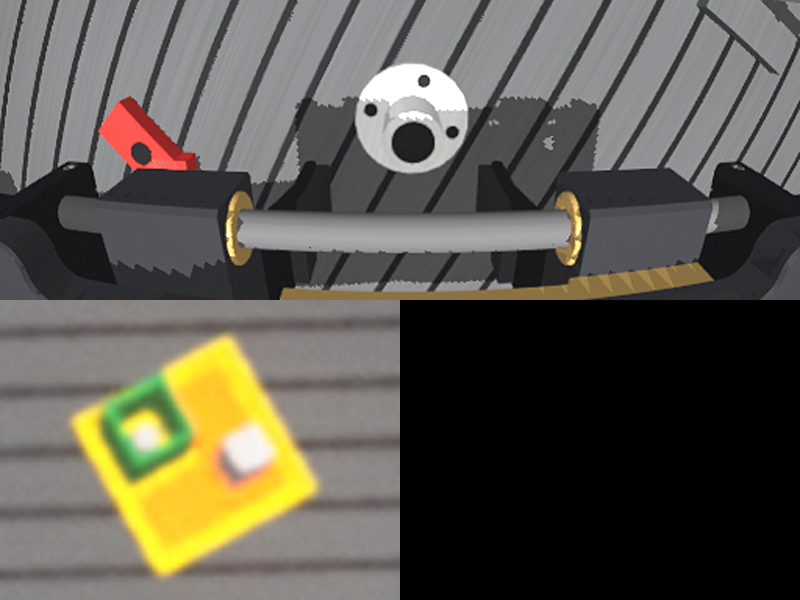

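The yellow kit looks right: the tube (147,428) surrounds the peg and the plate is flat. The hub bore is at (411,142).

```bash
python3 -c "
from h import *
w=wristpt('w5',(411,329.5),.048);print(w)
import plan;plan.main([27.5,w[0],w[1],20])"
```

```text
[523.21950333 381.84686353  48.        ]
t 20.32 pos [519.6 381.2 104.7] alpha 27.49 tilt [ 0.02 -0.01] F [-0.4 -0.5 -0.6] grip 56.6
turn -0.0
to [523.21950333 381.84686353  20.        ] total [-0.03  0.09  2.12] = 3 x [-0.009  0.03   0.706]
```

```bash
python3 -m jog '[[[0.65,-0.02,0.09,0.8,0],[0.65,0,0,0.8,0],[0.65,0,0,0.5,0],[0.65,0,0,0,0],[0.65,0,0,0,0],[0,0,0,0,0],[0,0,0,0,0],[0,0,0,0,0],[0,0,0,0,0],[0,0,0,0,0]]]' 40
python3 -m jog '[[[0,0,0,-0.5,0],[0,0,0,-1,0],[0,0,0,-0.8,0],[0,0,0,0,0],[0,0,0,0,0]]]'
python3 plan.py 27.5 629.2 127.6 90
```

```text
time: 21.58
position: [0.5228, 0.3838, 0.0209]
tool_rot: [1.627, 2.687, 0.001]
ft_force: [0.4, 1.0, 2.1]
grip_width: 0.361
time: 22.2
position: [0.5214, 0.383, 0.1112]
tool_rot: [-1.627, -2.687, 0.003]
ft_force: [-0.7, -0.6, -3.1]
grip_width: 0.357
t 22.2 pos [521.4 383.  111.2] alpha 27.61 tilt [-0.11 -0.07] F [-0.7 -0.6 -3.1] grip 31.1
turn 0.02
to [629.2 127.6  90. ] total [-6.91 -0.56  0.53] = 7 x [-0.987 -0.08   0.076]
```

```bash
python3 -m jog '[[[0,-0.987,-0.08,0,0],[0,-0.987,-0.08,0,0],[0,-0.987,-0.08,0,0],[0,-0.987,-0.08,0,0],[0,-0.987,-0.08,0,0],[0,-0.987,-0.08,0.2,0],[0,-0.987,-0.08,0.3,0],[0,0,0,0,0],[0,0,0,0,0]]]'
python3 - <<'E'
from h import *
im,d,p=snap('wrist','w6'); cv2.imwrite('pics/w6b.png',cv2.resize(im[:,:,::-1],(800,600),interpolation=cv2.INTER_CUBIC))
E
python3 plan.py 27.5 629.2 127.6 25
```

```text
time: 23.32
position: [0.6293, 0.1285, 0.0906]
tool_rot: [-1.626, -2.685, 0.003]
ft_force: [-0.4, 0.6, -2.9]
grip_width: 0.357
t 23.38 pos [629.5 129.6  91.1] alpha 27.68 tilt [-0.14  0.02] F [-0.7  1.  -3.9] grip 31.1
turn 0.04
to [629.2 127.6  25. ] total [-0.04 -0.03  1.65] = 2 x [-0.02  -0.015  0.827]
```

View pics/w6b.png

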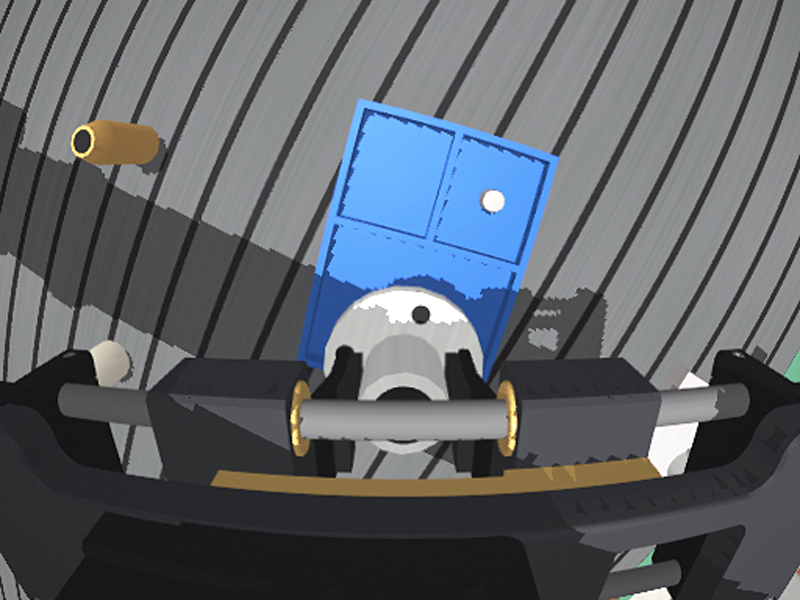

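The flange is over the large cell; peg top (493,201), far tray corners (360,98) and (559,156), nozzle top (83,141).

```bash
python3 -c "
from h import *
P=lambda u,z:wristpt('w6',u,z)[:2]
a,b=P((360,98),.014),P((559,156),.014);print(a,b,np.linalg.norm(b-a))
yaw=np.arctan2(*(b-a)[::-1]);print(np.degrees(yaw))
X=np.array([np.cos(yaw),np.sin(yaw)]);Y=np.array([-X[1],X[0]])
c=(a+b)/2-74*Y;pg=P((493,201),.018)
print('c',c,'c from peg',pg-26*X-41*Y,'peg',pg,'cell flange',c-31*Y,'cell nozzle',c-26*X+41*Y)
print('nozzle',P((83,141),.06))"
```

```text
[556.10969464 220.40281516] [660.73228912 243.89714558] 107.22812521515704
12.656532150993133
c [624.63483921 159.94810259] c from peg [624.01233328 159.15235245] peg [640.39721276 204.85285272] cell flange [631.4271266  129.70137001] cell nozzle [590.28326404 194.25508852]
nozzle [444.03065052 146.82958982]
```

```bash
python3 -m jog '[[[0,-0.02,0,0.6,0],[0,0,0,0.5,0],[0,0,0,0.3,0],[0,0,0,0.1,0],[0,0,0,0.08,0],[0,0,0,0,0],[0,0,0,0,0]]]'
python3 plan.py 27.5 630.2 128.4 25
```

```text
time: 24.25
position: [0.6315, 0.1276, 0.0299]
tool_rot: [1.627, 2.687, 0.001]
ft_force: [0.5, -0.3, -3.7]
grip_width: 0.358
t 24.25 pos [631.5 127.6  29.9] alpha 27.6 tilt [0.06 0.02] F [ 0.5 -0.3 -3.7] grip 31.1
turn 0.02
to [630.2 128.4  25. ] total [ 0.03 -0.02  0.12] = 1 x [ 0.033 -0.019  0.122]
```

```bash
python3 -m jog '[[[0,0.02,-0.02,0.11,0],[0,0,0,0,0],[0.5,0,0,0,0],[0.5,0,0,0,0],[0.5,0,0,0,0],[0.5,0,0,-0.5,0],[0.5,0,0,-1,0],[0.6,0,0,-1,0],[0.7,0,0,0,-1],[0.7,0,0,0,-1]]]'
python3 -m jog '[[[0.7,0,0,0,-1],[0.7,0,0,0,-1],[0.7,0,0,0,-1],[0.7,0,0,0,-1],[0.7,0,0,0,-1],[0.7,0,0,0,-1],[0.7,0,0,0,-1],[0.7,0,0,0,-1],[0.7,0,0,0,-1],[0.7,0,0,0,-1]]]' >/dev/null
python3 -m jog '[[[0.7,0,0,0,-1],[0.7,0,0,0,-1],[0.7,0,0,0,-1],[0.7,0,0,0,0]]]'
python3 plan.py 102.7 454.2 -170.5 120
```

```text
time: 25.5
position: [0.6309, 0.1279, 0.1276]
tool_rot: [1.382, 2.819, 0.004]
ft_force: [-0.6, -0.2, 0.2]
grip_width: 0.68
time: 27.25
position: [0.6305, 0.1277, 0.1264]
tool_rot: [-0.343, 3.121, 0.0]
ft_force: [-0.1, 0.0, 0.3]
grip_width: 0.7
t 27.25 pos [630.5 127.7 126.4] alpha 102.53 tilt [0.1  0.03] F [-0.1  0.   0.3] grip 60.9
turn -0.03
to [ 454.2 -170.5  120. ] total [ 5.94 -6.3   0.16] = 7 x [ 0.848 -0.9    0.023]
```

```bash
python3 -m jog '[[[0.7,0.848,-0.9,0.02,0],[0.7,0.848,-0.9,0.02,0],[0.7,0.848,-0.9,0.02,0],[0.7,0.848,-0.9,0.02,0],[0.7,0.848,-0.9,0.02,0],[0.7,0.848,-0.9,0.02,0],[0.7,0.848,-0.9,0.02,0],[0.7,0,0,0,0],[0.7,0,0,0,0]]]'
python3 - <<'E'
from h import *
im,d,p=snap('wrist','w7'); t,_,_=snap('top','t4')
out=np.zeros((600,800,3),np.uint8); out[:300,:]=cv2.resize(im[120:312],(800,300),interpolation=cv2.INTER_CUBIC)
out[300:,:375]=cv2.resize(t[104:164,152:227],(375,300),interpolation=cv2.INTER_CUBIC)
cv2.imwrite('pics/m4.png',out[:,:,::-1])
E
python3 plan.py 102.7 454.2 -170.5 15
```

```text
time: 28.38
position: [0.4538, -0.1695, 0.1199]
tool_rot: [-0.343, 3.121, 0.001]
ft_force: [0.3, -0.3, -0.5]
grip_width: 0.702
t 28.48 pos [ 454.1 -168.7  119.6] alpha 102.69 tilt [0.04 0.01] F [ 0.3 -0.4 -0.9] grip 60.6
turn -0.0
to [ 454.2 -170.5   15. ] total [ 0.01 -0.05  2.61] = 3 x [ 0.002 -0.015  0.872]
```

View pics/m4.png

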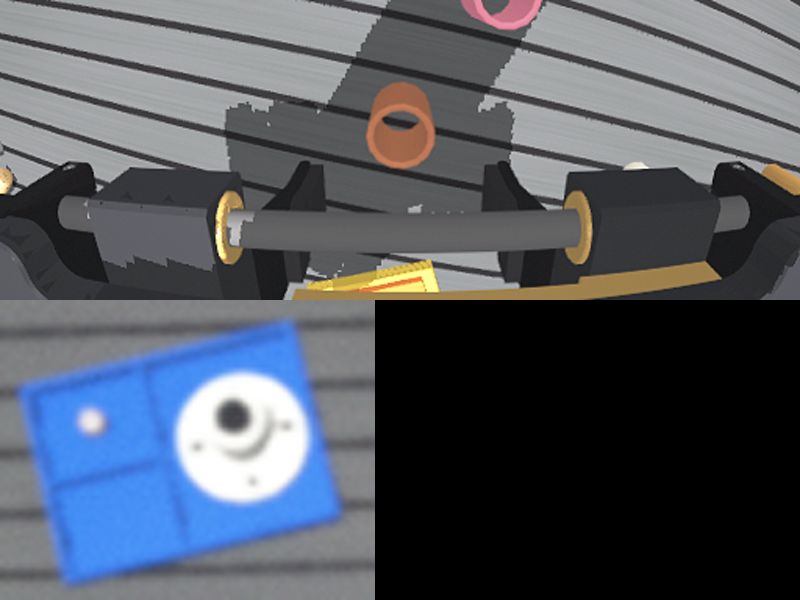

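The flange (242,437) sits flat in the large cell. The stub's mouth is at (400,135), centred between the jaws.

```bash
python3 -c "
from h import *
w=wristpt('w7',(400.5,322.5),.055);print(w)
import plan;plan.main([102.7,w[0],w[1],18])"
```

```text
[ 453.90380756 -170.83945278   55.        ]
t 28.48 pos [ 454.1 -168.7  119.6] alpha 102.69 tilt [0.04 0.01] F [ 0.3 -0.4 -0.9] grip 60.6
turn -0.0
to [ 453.90380756 -170.83945278   18.        ] total [ 0.02 -0.05  2.54] = 3 x [ 0.005 -0.017  0.847]
```

```bash
python3 -m jog '[[[0.7,0.01,-0.04,0.9,0],[0.7,0,0,0.9,0],[0.7,0,0,0.7,0],[0.7,0,0,0,0],[0.7,0,0,0,0],[0,0,0,0,0],[0,0,0,0,0],[0,0,0,0,0],[0,0,0,0,0],[0,0,0,0,0]]]' 25
python3 -m jog '[[[0,0,0,-0.5,0],[0,0,0,-1,0],[0,0,0,-1,0],[0,0,0,0,0],[0,0,0,0,0]]]'
python3 plan.py 102.7 639.9 204.2 95
```

```text
time: 29.72
position: [0.4535, -0.1714, 0.0197]
tool_rot: [-0.345, 3.122, 0.0]
ft_force: [-1.0, 0.6, 5.0]
grip_width: 0.416
time: 30.35
position: [0.4523, -0.1712, 0.1181]
tool_rot: [0.345, -3.121, -0.001]
ft_force: [-0.4, 0.5, -1.4]
grip_width: 0.411
t 30.35 pos [ 452.3 -171.2  118.1] alpha 102.61 tilt [-0.1   0.03] F [-0.4  0.5 -1.4] grip 35.8
turn -0.02
to [639.9 204.2  95. ] total [-6.64  8.12  0.58] = 9 x [-0.738  0.903  0.064]
```

```bash
python3 -m jog '[[[0,-0.738,0.903,0,0],[0,-0.738,0.903,0,0],[0,-0.738,0.903,0,0],[0,-0.738,0.903,0,0],[0,-0.738,0.903,0,0],[0,-0.738,0.903,0,0],[0,-0.738,0.903,0,0],[0,-0.738,0.903,0.2,0],[0,-0.738,0.903,0.38,0],[0,0,0,0,0]]]' >/dev/null
python3 -m jog '[[[0,0,0,0,0],[0,0,0,0,0]]]'
python3 - <<'E'
from h import *
im,d,p=snap('wrist','w8'); cv2.imwrite('pics/w8b.png',cv2.resize(im[:,:,::-1],(800,600),interpolation=cv2.INTER_CUBIC))
E
python3 plan.py 102.7 639.9 204.2 45
```

```text
time: 31.85
position: [0.6413, 0.2016, 0.0956]
tool_rot: [0.341, -3.122, 0.002]
ft_force: [-0.1, -1.0, -2.1]
grip_width: 0.419
t 31.9 pos [641.5 201.8  96.1] alpha 102.48 tilt [-0.01 -0.03] F [ 0.3 -1.4 -2.5] grip 36.3
turn -0.04
to [639.9 204.2  45. ] total [0.03 0.07 1.28] = 2 x [0.013 0.033 0.638]
```

View pics/w8b.png

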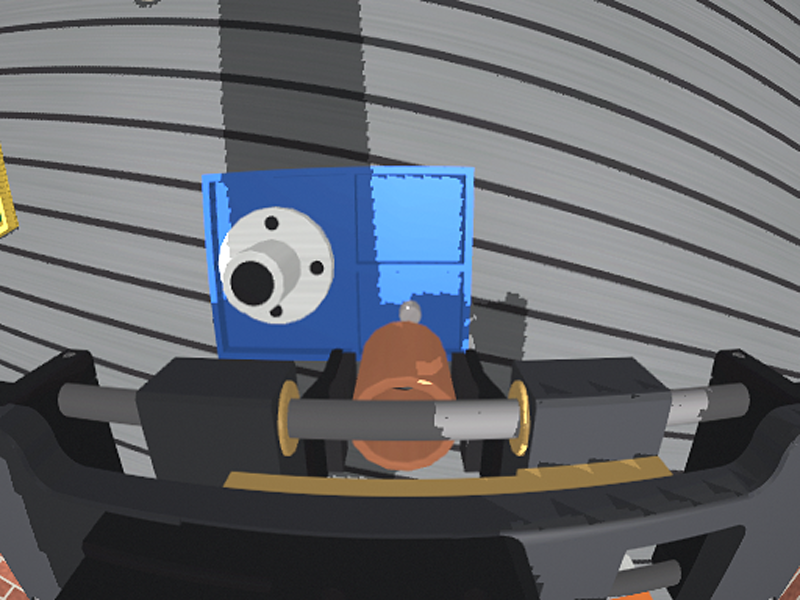

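Peg top about (409,310); the stub's lower rim (405,322) is just short of it; flange still flat in its cell.

```bash
python3 -c "
from h import *
r=np.radians(12.65);X=np.array([np.cos(r),np.sin(r)]);Y=np.array([-X[1],X[0]])
P=lambda u,z:wristpt('w8',u,z)[:2]
a,b=P((204,176),.014),P((473,168),.014);print(a,b,np.degrees(np.arctan2(*(b-a)[::-1])),np.linalg.norm(b-a))
c=(a+b)/2+54*X;print('c',c,'peg by c',c+26*X+41*Y,'peg',P((409,310),.018),'nozzle cell',c-26*X+41*Y)
q=load('w8');print(q['pos'])"
```

```text
[587.9621174   77.26451263] [556.04207236 219.95772537] 102.6093052031862 146.21984214182038
c [624.6913002  160.43683854] peg by c [641.08138978 206.1354705 ] peg [637.35315001 203.85877617] nozzle cell [590.34363651 194.74774058]
[0.64127843 0.20158442 0.09561249]
```

```bash
python3 -m jog '[[[0,0.02,0.07,0.5,0],[0,0,0,0.5,0],[0,0,0,0.3,0],[0,0,0,0.2,0],[0,0,0,0.1,0],[0,0,0,0.1,0],[0,0,0,0,0],[0,0,0,0,0]]]'
python3 plan.py 102.7 639.9 204.6 24
```

```text
time: 32.9
position: [0.6404, 0.2064, 0.0285]
tool_rot: [-0.345, 3.122, 0.0]
ft_force: [-0.0, 0.6, -0.7]
grip_width: 0.413
t 32.9 pos [640.4 206.4  28.5] alpha 102.61 tilt [0.04 0.02] F [-0.   0.6 -0.7] grip 36.0
turn -0.02
to [639.9 204.6  24. ] total [ 0.02 -0.04  0.11] = 1 x [ 0.023 -0.041  0.113]
```

```bash
python3 -m jog '[[[0,0.02,-0.03,0.1,0],[0,0,0,0,0],[0.52,0,0,0,0],[0.52,0,0,0,0],[0.52,0,0,0,0],[0.52,0,0,-0.5,0],[0.52,0,0,-1,0],[0.52,0,0,-1,0],[0.55,0,0,0,0]]]'
python3 plan.py 102.7 443.3 146 120
```

```text
time: 34.02
position: [0.6428, 0.2056, 0.1303]
tool_rot: [-0.344, 3.113, 0.004]
ft_force: [-0.3, -0.3, 0.3]
grip_width: 0.538
t 34.02 pos [642.8 205.6 130.3] alpha 102.6 tilt [0.52 0.21] F [-0.3 -0.3  0.3] grip 46.8
turn -0.02
to [443.3 146.  120. ] total [ 5.19 -0.36  0.26] = 6 x [ 0.866 -0.06   0.043]
```

```bash
python3 -m jog '[[[0.55,0.866,-0.06,0.02,0],[0.55,0.866,-0.06,0.02,0],[0.55,0.866,-0.06,0.02,0],[0.55,0.866,-0.06,0.02,0],[0.55,0.866,-0.06,0.02,0],[0.55,0.866,-0.06,0.02,0],[0.55,0,0,0,0],[0.55,0,0,0,0],[0.55,0,0,0,0]]]'
python3 - <<'E'
from h import *
im,d,p=snap('wrist','w9'); t,_,_=snap('top','t5')
out=np.zeros((600,800,3),np.uint8); out[:300,:]=cv2.resize(im[120:312],(800,300),interpolation=cv2.INTER_CUBIC)
out[300:,:375]=cv2.resize(t[104:164,152:227],(375,300),interpolation=cv2.INTER_CUBIC)
cv2.imwrite('pics/m5.png',out[:,:,::-1])
E
python3 plan.py 102.7 443.3 146 18
```

```text
time: 35.15
position: [0.4409, 0.1458, 0.1196]
tool_rot: [-0.345, 3.122, -0.0]
ft_force: [0.6, -0.7, 0.5]
grip_width: 0.55
t 35.25 pos [440.6 145.6 119.3] alpha 102.59 tilt [ 0.02 -0.02] F [-0.1  0.1  0.5] grip 47.7
turn -0.02
to [443.3 146.   18. ] total [-0.07 -0.01  2.53] = 3 x [-0.023 -0.002  0.844]
```

View pics/m5.png

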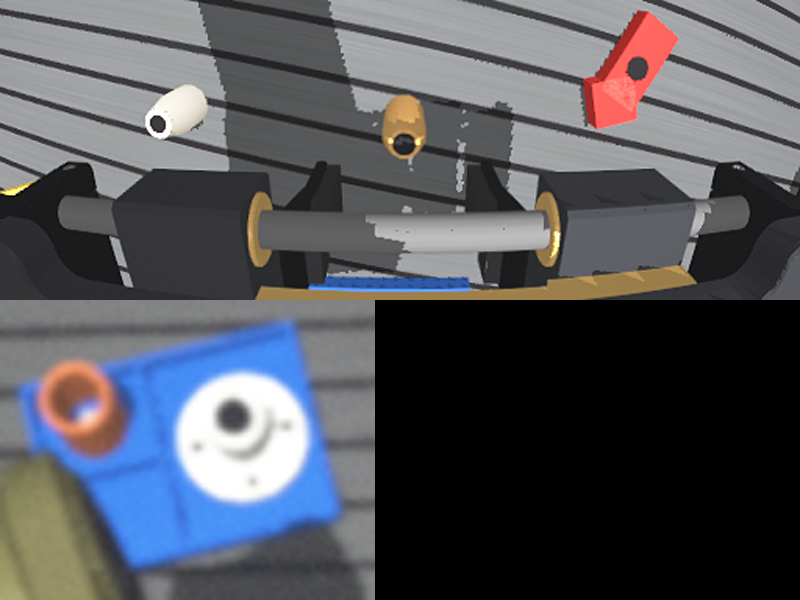

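The stub stands over its peg (bright spot in the bore at 88,412). The nozzle tip is at (404,144), between the jaws.

```bash
python3 -c "
from h import *
w=wristpt('w9',(404,331.5),.06);print(w)
import plan;plan.main([102.7,w[0],w[1],16])"
```

```text
[443.5233727  146.74668378  60.        ]
t 35.25 pos [440.6 145.6 119.3] alpha 102.59 tilt [ 0.02 -0.02] F [-0.1  0.1  0.5] grip 47.7
turn -0.02
to [443.5233727  146.74668378  16.        ] total [-0.08  0.01  2.58] = 3 x [-0.026  0.004  0.861]
```

```bash
python3 -m jog '[[[0.55,-0.07,0.01,0.9,0],[0.55,0,0,0.9,0],[0.55,0,0,0.75,0],[0.55,0,0,0,0],[0.55,0,0,0,0],[0,0,0,0,0],[0,0,0,0,0],[0,0,0,0,0],[0,0,0,0,0],[0,0,0,0,0]]]' 20
python3 -m jog '[[[0,0,0,-0.5,0],[0,0,0,-1,0],[0,0,0,-1,0],[0,0,0,-0.4,0],[0,0,0,0,0],[0,0,0,0,0]]]'
python3 plan.py 102.7 589.5 193.5 125
```

```text
time: 36.5
position: [0.4429, 0.1466, 0.0177]
tool_rot: [-0.345, 3.122, 0.001]
ft_force: [-1.7, -1.2, 4.8]
grip_width: 0.269
time: 37.25
position: [0.4414, 0.1461, 0.1316]
tool_rot: [0.345, -3.12, 0.002]
ft_force: [0.3, 0.3, -0.2]
grip_width: 0.269
t 37.25 pos [441.4 146.1 131.6] alpha 102.61 tilt [-0.15 -0.07] F [ 0.3  0.3 -0.2] grip 23.4
turn -0.02
to [589.5 193.5 125. ] total [-3.87  0.34  0.16] = 4 x [-0.968  0.085  0.041]
```

```bash
python3 -m jog '[[[0,-0.968,0.085,0,0],[0,-0.968,0.085,0,0],[0,-0.968,0.085,0,0],[0,-0.968,0.085,0.1,0],[0,0,0,0.5,0],[0,0,0,0.3,0],[0,0,0,0,0],[0,0,0,0,0]]]'
python3 plan.py 102.7 589.5 193.5 22
```

```text
time: 38.25
position: [0.5904, 0.1935, 0.0977]
tool_rot: [-0.345, 3.122, 0.001]
ft_force: [-0.2, 0.7, -0.6]
grip_width: 0.269
t 38.25 pos [590.4 193.5  97.7] alpha 102.6 tilt [0.01 0.03] F [-0.2  0.7 -0.6] grip 23.4
turn -0.02
to [589.5 193.5  22. ] total [0.02 0.01 1.89] = 2 x [0.011 0.003 0.946]
```

```bash
python3 -m jog '[[[0,0.02,0,0.7,0],[0,0,0,0.5,0],[0,0,0,0.3,0],[0,0,0,0.15,0],[0,0,0,0.1,0],[0,0,0,0,0],[0,0,0,0,0]]]'
python3 plan.py 102.7 589.5 193.5 22
```

```text
time: 39.12
position: [0.5904, 0.1936, 0.0278]
tool_rot: [-0.345, 3.122, 0.001]
ft_force: [0.1, -0.3, -0.6]
grip_width: 0.268
t 39.12 pos [590.4 193.6  27.8] alpha 102.61 tilt [0.05 0.03] F [ 0.1 -0.3 -0.6] grip 23.3
turn -0.02
to [589.5 193.5  22. ] total [0.02 0.   0.15] = 1 x [0.022 0.003 0.146]
```

```bash
python3 -m jog '[[[0,0,0,0.14,0],[0,0,0,0,0],[0,0,0,0,0],[0.42,0,0,0,0],[0.42,0,0,0,0],[0.42,0,0,0,0],[0.42,0,0,-0.5,0],[0.42,0,0,-1,0],[0.42,0,0,-1,0],[0.42,0,0,-1,0]]]'
python3 -m jog '[[[0.42,0.5,0,-0.8,0],[0.42,1,-0.9,0,0],[0.42,1,-0.9,0,0],[0.42,1,-0.9,0,0],[0.42,0,-0.9,0,0],[0.42,0,-0.9,0,0],[0.42,0,0,0,0],[0.42,0,0,0,0]]]'
python3 - <<'E'
from h import *
t,_,_=snap('top','t6'); s,_,_=snap('side','s6')
out=np.zeros((600,800,3),np.uint8)
out[:300,:400]=cv2.resize(t[101:161,150:230],(400,300),interpolation=cv2.INTER_CUBIC)
out[:300,400:]=cv2.resize(t[101:161,265:345],(400,300),interpolation=cv2.INTER_CUBIC)
out[300:,:400]=cv2.resize(s[205:295,110:230],(400,300),interpolation=cv2.INTER_CUBIC)
out[300:,400:]=cv2.resize(s[110:290,140:380],(400,300),interpolation=cv2.INTER_CUBIC)
cv2.imwrite('pics/m6.png',out[:,:,::-1])
E
python3 plan.py 102 500 0 200
```

```text
time: 40.38
position: [0.5902, 0.1934, 0.1647]
tool_rot: [-0.345, 3.121, 0.001]
ft_force: [0.7, 0.4, 0.0]
grip_width: 0.422
time: 41.38
position: [0.4927, -0.0122, 0.1945]
tool_rot: [-0.345, 3.121, 0.002]
ft_force: [0.3, 0.9, -0.4]
grip_width: 0.42
t 41.48 pos [492.6 -11.5 194.1] alpha 102.72 tilt [0.02 0.04] F [-0.8 -0.  -0.4] grip 36.4
turn 0.14
to [500.   0. 200.] total [-0.24  0.24 -0.15] = 1 x [-0.241  0.243 -0.148]
```

View pics/m6.png

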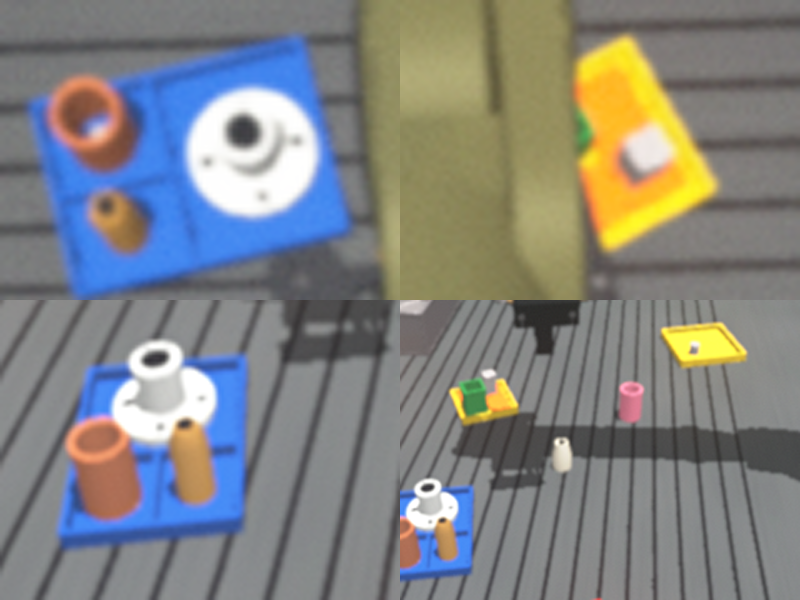

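Both trays look complete: stub and nozzle stand in their cells, the flange is flat, tube and plate are in the yellow tray, and the pink stub and cup are unmoved. A last numeric check follows before I hand in.

```bash
python3 - <<'E'
from h import *
q=load('t6'); q0=load('top0'); W=lift(q)
for n,x0,y0,x1,y1 in [('nozzle',166,136,184,152),('stub',158,114,178,136),('flange',186,117,216,146)]:
    w=W[y0:y1,x0:x1].reshape(-1,3)*1000; m=w[:,2]>44; z=np.percentile(w[m][:,2],90); t=w[w[:,2]>z-5]; print(n,'top z',z.round(1),'top centre',((t.min(0)+t.max(0))/2)[:2].round(1))
# side image: unmoved cup/magnet/pink, vs start
a,b=load('side0')['im'].astype(int),load('s6')['im'].astype(int)
for n,x0,y0,x1,y1 in [('cup',228,188,248,216),('magnet',243,286,292,320),('pink',268,158,290,186)]:
    print(n,'mean diff',abs(a-b)[y0:y1,x0:x1].mean().round(1))
print(get_state()['ft_force'].round(1)); job.close_job()
E
```

```text
nozzle top z 66.9 top centre [470.8 102.8]
stub top z 60.7 top centre [638.8 204.5]
flange top z 55.2 top centre [494.3  73.1]
cup mean diff 20.5
magnet mean diff 1.9
pink mean diff 2.0
[-0.8 -0.  -0.4]
the job is handed in; nothing more can be done
```

Both kits are made up in the order asked, and the job was handed in at about 41 s of the 125 s allowed. I never had to redo a grasp or a placement.

- **Yellow tray:** I used the smaller tray, which measured about 95 mm outside. The orange plate lies flat with the peg in its crook, and the green tube stands over that peg. A clear overhead picture after the tube was placed showed both. In the last overhead picture the arm partly hid this tray, but the side view still showed the tube standing.
- **Blue tray:** The flange is flat in the large cell, the copper stub stands over the peg, and the nozzle stands wide end down in the other small cell. The last overhead and side pictures show all three.
- **Numbers that agree:** The stub's top centre measured (638.8, 204.5) mm against a peg at about (639.9, 204.6), and its top height was 60.7 mm against 59 expected. The gripper was clear of everything, with only noise on the force reading.
- **Numbers that failed:** The last position figures for the nozzle and flange are wrong, because stray depth points, probably on the nearby arm, fell inside the measuring window. Their heights, 66.9 and 55.2 mm, came out about 3 mm high and I don't rely on them either. For these two I rely on the pictures.
- **Left alone:** The magnet and the pink stub show no change from the start. The check on the white cup showed a difference (20.5 against about 2 for the others), probably because the arm's shadow now falls there. I did not measure the cup's position again, but nothing came near it and it stands upright in the last side view.

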